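Square up a row of printing blocks and lock them in the tray

ROBOT

A 6-joint arm with a two-finger parallel gripper is mounted at the origin on a cart in front of the work surface, level with it; the furniture and walls round the work are solid. World frame = base frame: x ahead of the robot, y to its left, z up, the work surface at z = 0. Lengths are in m, angles in rad, forces in N, time in s.
With the tool pointing down it reaches from about 0.35 to 0.975 m from the base axis. Payload 4.9 kg.
Tool frame: the origin (TCP) lies at the very end of the fingers, on their centre line; the grasp point (between the pads) lies 19 mm behind it; z points along the fingers, x is the direction in which the jaws open and shut, and the axes are right-handed (so a half turn about z gives the same grasp; the last joint's range is limited). The gripper opens to 85 mm and grips with 20 to 120 N. Pads are 22 mm wide; open, the fingers measure 114 mm over their backs; the gripper's body (76 mm by 85 mm) begins 54 mm behind the grasp point. The pads swing forward as they close: fully open they stand 13 mm farther back than shut.
Start: joints at [1.131, 0.053, 1.613, -0, 1.476, -0.119], TCP at [0.197, 0.593, 0.231] pointing down, gripper open.
Joint ranges: [-3.01, 3.01], [-1.01, 2.22], [0.06, 2.58], [-1.02, 4.17], [0.09, 2.62], [-3.14, 3.14]. Speed limits (rad/s): [2.57, 2.57, 3.14, 3.14, 3.14, 3.14].

INTERFACE

Orientations are given as a unit quaternion [w, x, y, z].
In Python, from plant import * gives the robot as it stands.
- The arm moves only by the shell command python3 -m inch 'ROWS'. ROWS is text: rows parted by semicolons, each of 7 numbers parted by spaces: the shift along the tool's x, y, z in m, then the turn, a rotation vector about the tool's x, y, z in rad, then the closure, from 0 (fully open) to 1 (shut). A call has 1 to 10 rows; each row shifts and turns the commanded pose from where the row before left it, along the tool's axes as they then stand; what a row does not reach is not made up. A row lasts 1/12 s, in which the tool goes at most 41.7 mm and 7.16 degrees, less where a joint would pass 70% of its speed; a pose out of reach is approached as far as the arm can. A call with a gripper value outside its range is refused whole. The fingers move at their own pace and stop on an object; the grip force is fixed at half the most. Time passes only in rows, so rows that do not move let the fingers close. It gives the time, the measured TCP pose, the force and the opening at its end, in the units of the state.
- state(): the state, without advancing time (a new reading comes with each control period).
- grab_frame(name): name is "scene" or "top" or "wrist"; returns the picture (384x512x3 uint8, blue, green, red); there is no depth.
- camera_info(name): a dict with "vertical_fov" (degrees; the focal length in pixels is half the picture's height over the tangent of half this angle, whatever the lens; pixels are square), "cx", "cy" (the principal point, pixels), "origin" and "rotation" of the camera in the world. Camera axes: x right, y down, z forward; pixel columns grow to the right and rows downward; lengths in m; the calibration is good to about 2 mm. A picture is of the moment at which its call begins: read the wrist's pose just before it. camera_info takes no time and is no camera call; for the wrist camera it gives the pose at the moment of the call.
- job_done(): hands the job in, once; it reports no verdict.
The state is a dict: "time": time; "joint_pos": joint angles; "joint_vel": joint speeds; "joint_efforts": joint torques, N m; "tool_pos": TCP position; "tool_rot": TCP orientation; "contact_force": force on the tool from outside, world axes, zero at the start; "ft_torque": the same for the moment, N m; "gripper_width": opening from 0.0 (shut) to 1.0 (fully open).
Only numpy, scipy, OpenCV 4.12 (cv2) and the standard library are available. Lean on these libraries where they do the work, as an engineer would, in place of code of your own. Each camera call takes 0.05 s, during which the arm holds its last target.

TASK

Square up the row of five printing blocks in the lock-up tray: pick up the straightedge bar by its wooden grip, stand it on the tray floor between the clamp and the row, and with it push the row across until every block sits flat and tight against the steel fence, pressing them home gently (13 to 16 N for half a second; 20 N would bruise them) while the clamp is still open. Leave the bar standing against the row and swing the clamp's T-handled lever all the way over so that the row stays clamped. Push the blocks only with the bar, never with the gripper, and leave the other things on the counter where they are.

Things in the scene. Friction and masses are not known exactly. Their poses are not given: they have to be found in the camera images.
- tray: Lock-up tray, fixed: grey metal plate 240 x 202 mm, floor top 4 mm above the counter, between dark side rails 14 mm high (inner faces at x = +-114 mm). Origin on the counter. x runs along the row, y across the tray from the clamp to the fence (the direction of pushing), z up. Cap of the open clamp at y = -29 mm, fence face at y = +62 mm.
- fence: Steel fence, a straight fixed bar 228 x 12 mm along the tray's +y side, top 25 mm above the counter. Origin and axes are those of the tray; its face toward the clamp is at y = +62 mm. More than 20 N on it in all bruises the blocks.
- block_1: Printing block: hardwood mount with brown carved lino face, 34 wide (own x, along the row) x 32 deep (own y) x 23 mm high, 0.06 to 0.13 kg, loose on the tray floor, near tray x = -80 mm. Origin: centre of its underside. It stands crooked, up to 16 mm short of the fence; home, its origin is at tray y = +46 mm, its face on the clamp's side at +30 mm.
- block_2: Printing block: hardwood mount with brown carved lino face, 34 wide (own x, along the row) x 32 deep (own y) x 23 mm high, 0.06 to 0.13 kg, loose on the tray floor, near tray x = -40 mm. Origin: centre of its underside. It stands crooked, up to 16 mm short of the fence; home, its origin is at tray y = +46 mm, its face on the clamp's side at +30 mm.
- block_3: Printing block: hardwood mount with brown carved lino face, 34 wide (own x, along the row) x 32 deep (own y) x 23 mm high, 0.06 to 0.13 kg, loose on the tray floor, near tray x = 0 mm. Origin: centre of its underside. It stands crooked, up to 16 mm short of the fence; home, its origin is at tray y = +46 mm, its face on the clamp's side at +30 mm.
- block_4: Printing block: hardwood mount with brown carved lino face, 34 wide (own x, along the row) x 32 deep (own y) x 23 mm high, 0.06 to 0.13 kg, loose on the tray floor, near tray x = 40 mm. Origin: centre of its underside. It stands crooked, up to 16 mm short of the fence; home, its origin is at tray y = +46 mm, its face on the clamp's side at +30 mm.
- block_5: Printing block: hardwood mount with brown carved lino face, 34 wide (own x, along the row) x 32 deep (own y) x 23 mm high, 0.06 to 0.13 kg, loose on the tray floor, near tray x = 80 mm. Origin: centre of its underside. It stands crooked, up to 16 mm short of the fence; home, its origin is at tray y = +46 mm, its face on the clamp's side at +30 mm.
- bar_grip (a point): Centre of the wooden grip of the loose straightedge: steel bar 206 long (own x) x 22 wide (own y) x 20 mm high, 0.36 to 0.6 kg, standing on its underside; the grip above its middle is 62 long (x), 16 thick (y), from 26 to 74 mm above the underside. This point is 54 mm above the underside. Both long faces are alike. With the row home and the bar against it: tray y = +19 mm, 58 mm above the counter.
- clamp_lever (a joint): Lever of the push clamp on the middle of the tray's -y side: 0 = open (upright), 1.3 rad = closed (stop; lever laid outward, away from the fence, 15 degrees above level). Stays where left; stiff, takes 6 to 12 N at the handle. Closing drives the plunger 42 mm toward the fence, evenly; its springy rubber cap then holds the bar with about 12 N if the row is home.
- lever_pivot (a point): The lever's axis of turning, parallel to the tray's x, fixed at tray y = -97 mm, 33 mm above the counter; axes as the tray.
- lever_handle (a point): Middle of the lever's T-handle, a black rubber crossbar 15 mm thick and 46 mm long along the tray's x, 80 mm from the pivot. Open: straight above the pivot, 113 mm above the counter. Closed: at tray y = -174 mm, 54 mm above the counter.
- cap_face (a point): Middle of the face of the clamp's black rubber cap, 19 mm round, 15.5 mm above the counter; it moves along the tray's y with the plunger, at tray y = -29 mm when open, and gives up to 9 mm under load (2.5 N per mm).
- ink_tin: Bystander: cream-coloured tin, 53 mm round, 61 mm high, in front of the tray; origin at the centre of its underside. Leave it where it is.
- talc_tin: Bystander: plain white tin, 33 mm round, 71 mm high, near the front edge; origin at the centre of its underside. Leave it where it is.
- pigment_jar: Bystander: small ochre jar, 39 mm round, 46 mm high, behind the tray; origin at the centre of its underside. Leave it where it is.
- ink_scraper: Bystander: scraper with a black handle, 117 x 37 x 14 mm, lying behind the tray; origin at the centre of its underside. Leave it where it is.
- rub_block: Bystander: grey-green stick 70 x 22 x 22 mm, lying near the front edge; origin at the centre of its underside. Leave it where it is.
- marker: Bystander: black marker pen, 108 x 12 x 12 mm, lying near the front edge; origin at the centre of its underside. Leave it where it is.
Things that resemble listed ones, but are neither listed nor needed, are in the scene too. What is shaped like the block_4 but green or red is not meant.

How it is judged:
By the outcome, as a careful person would: the job done as asked, in the order asked, and still so for the second after the job is handed in, with the robot touching nothing.
It also fails if it takes over 72 s, if anything falls off the work surface, if the arm or the gripper's body presses on something with over 40 N, if the wrist force passes 120 N, or if a joint passes its speed limit or range.

## Working session

There is one attempt and no reset: what is moved stays moved. The work goes in short steps, Python scripts to look and compute and a shell command to move; the robot and the scene stay as the last step left them, time stands still between calls to the robot, and variables do not carry over. Pictures are saved under pics/ and viewed, and the job is handed in when it is done.

```bash
ls; mkdir -p pics
python3 - <<'E'
from plant import *
import cv2
s=state();print(s)
for n in ["scene","top","wrist"]:
    print(n,camera_info(n)); cv2.imwrite(f"pics/{n}0.png",grab_frame(n))
E
```

```text
pics
{'time': 0.0, 'joint_pos': array([ 1.13101439e+00,  5.33821157e-02,  1.61425835e+00, -3.22767154e-05,
        1.47601295e+00, -1.18929051e-01]), 'joint_vel': array([-7.18834641e-04, -2.51598475e-04, -3.55995963e-05, -8.48983607e-04,
       -1.48634450e-04,  1.93123680e-04]), 'joint_efforts': array([ 7.76980869e-04, -3.93667710e+01, -3.70184541e+01, -1.27832055e-05,
        6.74498384e-03, -1.27276451e-05]), 'tool_pos': array([0.19681348, 0.59255728, 0.23006866]), 'tool_rot': array([ 5.13498407e-04,  8.10978331e-01,  5.85075282e-01, -8.93458809e-04]), 'contact_force': array([-0.28058989, -0.46092254,  0.21918492]), 'ft_torque': array([0.04009617, 0.03411476, 0.00064169]), 'gripper_width': 0.9993500838096036}
scene {'vertical_fov': 44.86731402378305, 'cx': 256.1946818547699, 'cy': 190.556561974351, 'origin': array([0.09481991, 0.41516315, 0.82493804]), 'rotation': array([ 0.13610636, -0.3258391 ,  0.87098379, -0.34160089])}
top {'vertical_fov': 56.97407998963075, 'cx': 255.25549348813286, 'cy': 184.7170015323336, 'origin': array([ 0.47317204, -0.09723927,  0.93776457]), 'rotation': array([ 0.03835632, -0.69736601,  0.71481197, -0.03540185])}
wrist {'vertical_fov': 68.198905304165, 'cx': 258.9103025632207, 'cy': 195.65780907908, 'origin': array([0.12429637, 0.61874459, 0.3730032 ]), 'rotation': array([0.12276193, 0.80120872, 0.57901279, 0.0879675 ])}
```

View pics/scene0.png

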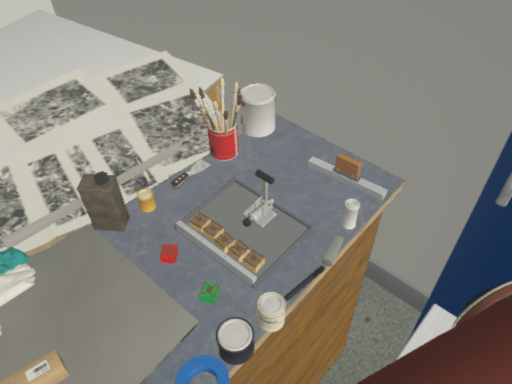

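View pics/top0.png

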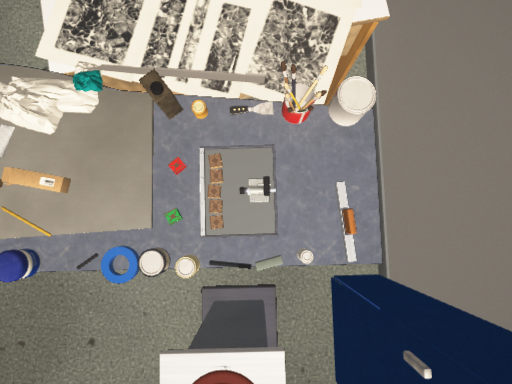

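View pics/wrist0.png

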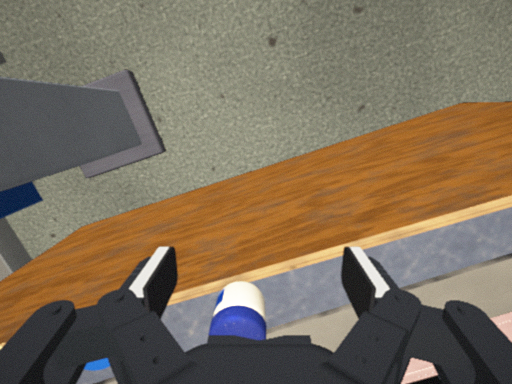

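```bash
cat > h.py <<'E'
import numpy as np, cv2
from scipy.spatial.transform import Rotation as R
from plant import *
def rot(q): return R.from_quat([q[1],q[2],q[3],q[0]])
def ray(info,uv):
    f=192/np.tan(np.radians(info["vertical_fov"]/2))
    uv=np.atleast_2d(uv).astype(float)
    d=np.c_[(uv[:,0]-info["cx"])/f,(uv[:,1]-info["cy"])/f,np.ones(len(uv))]
    return rot(info["rotation"]).apply(d)
def atz(info,uv,z):
    d=ray(info,uv);o=np.array(info["origin"])
    z=np.broadcast_to(z,len(d))
    return o+d*((z-o[2])/d[:,2])[:,None]
def proj(info,p):
    f=192/np.tan(np.radians(info["vertical_fov"]/2))
    c=rot(info["rotation"]).inv().apply(np.atleast_2d(p)-np.array(info["origin"]))
    return np.c_[c[:,0]/c[:,2]*f+info["cx"],c[:,1]/c[:,2]*f+info["cy"]]
def crop(im,x0,y0,x1,y1,k,name):
    c=cv2.resize(im[y0:y1,x0:x1],None,fx=k,fy=k,interpolation=cv2.INTER_CUBIC)
    for u in range((x0+9)//10*10,x1,10): 
        cv2.line(c,((u-x0)*k,0),((u-x0)*k,6 if u%50 else 14),(0,255,255),1)
        if u%20==0: cv2.putText(c,str(u),((u-x0)*k,24),0,.4,(0,255,255),1)
    for v in range((y0+9)//10*10,y1,10):
        cv2.line(c,(0,(v-y0)*k),(6,(v-y0)*k),(0,255,255),1)
        if v%20==0: cv2.putText(c,str(v),(8,(v-y0)*k+4),0,.4,(0,255,255),1)
    cv2.imwrite(f"pics/{name}.png",c)
E
python3 - <<'E'
from h import *
t=cv2.imread("pics/top0.png");s=cv2.imread("pics/scene0.png")
crop(t,190,140,290,245,5,"t_tray");crop(t,320,170,370,270,5,"t_bar");crop(s,170,160,320,280,5,"s_tray");crop(s,300,140,400,210,6,"s_bar")
E
```

```text
(no output)
```

View pics/t_tray.png

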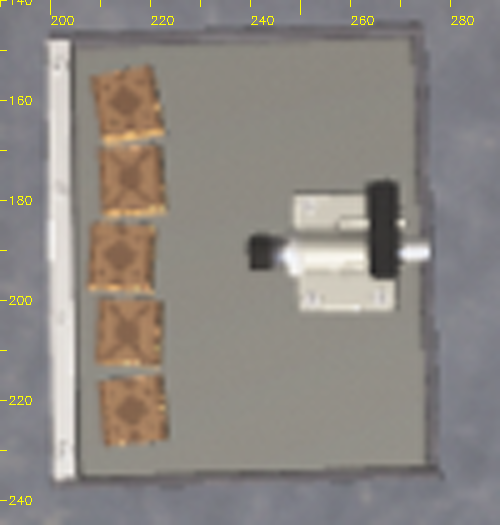

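View pics/t_bar.png

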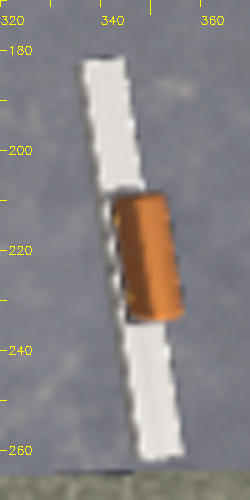

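View pics/s_tray.png

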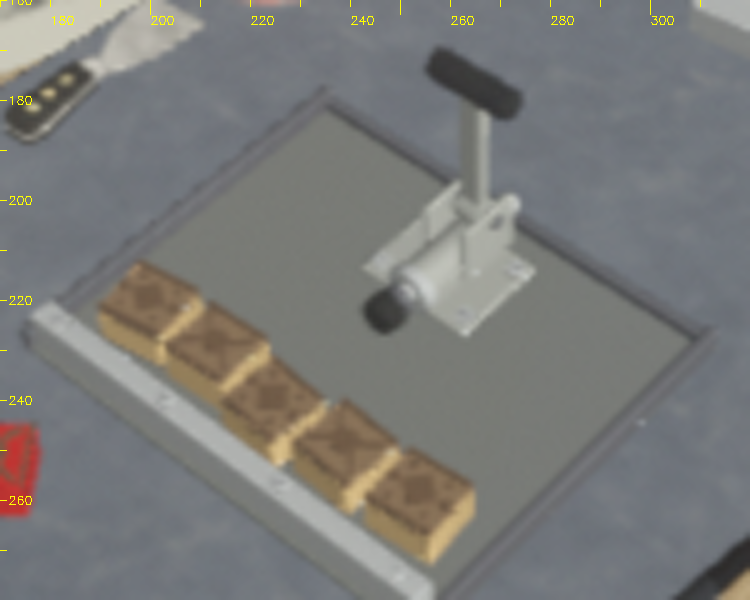

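View pics/s_bar.png

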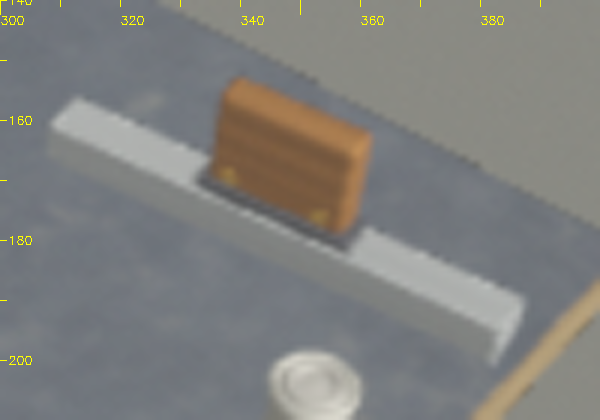

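Run:
```python
from h import *
np.set_printoptions(precision=4,suppress=True)
t=camera_info("top");s=camera_info("scene")
def show(n,i,uv,z): 
    p=atz(i,uv,z);print(n,p[:,:2].tolist() if 0 else np.round(p,4).tolist());return p
def line(n,a,b):
    d=a-b;print(n,"mid",(a+b)/2,"len",np.linalg.norm(d),"ang from +x deg",np.degrees(np.arctan2(d[1],d[0])))
p=show("bar top",t,[(338.8,182),(351.5,261.5)],.02);line("bar t",p[0],p[1])
p=show("bar sc",s,[(310.5,158.5),(385,192.5)],.02);line("bar s",p[0],p[1])
show("griptop t",t,[(343.5,209),(352,208.5),(346,234.5),(356,233.5),(349.3,221.3)],.074)
p=show("grip sc",s,[(339.5,153),(361.5,162.5)],.074);line("",p[0],p[1])
p=show("fence face t",t,[(204.5,148),(205.2,236)],.025);line("fence",p[0],p[1])
p=show("fence outer t",t,[(200,148),(201.2,236)],.025);line("fenceo",p[0],p[1])
p=show("fence outer s",s,[(174.5,225),(251,281.5)],.025)
p=show("tray -y corners t",t,[(272.5,146.5),(276.5,234.5)],.014);line("trayback",p[0],p[1])
show("cap t",t,[(239.5,190)],.0155);show("handle t",t,[(266,186)],.113)
show("handle s",s,[(264,176)],.113)
show("blocks",t,[(209,153.5),(211,167),(221,153),(222.5,167)],.027)
```

```text
bar top [[0.571, -0.3125, 0.02], [0.3667, -0.3348, 0.02]]
bar t mid [ 0.4688 -0.3236  0.02  ] len 0.20555419082947662 ang from +x deg 6.232157038252135
bar sc [[0.5711, -0.3163, 0.02], [0.3679, -0.3357, 0.02]]
bar s mid [ 0.4695 -0.326   0.02  ] len 0.20411113504080594 ang from +x deg 5.458981999059585
griptop t [[0.4989, -0.308, 0.074], [0.4996, -0.3287, 0.074], [0.4373, -0.3109, 0.074], [0.4391, -0.3352, 0.074], [0.4688, -0.3205, 0.074]]
grip sc [[0.4981, -0.3275, 0.074], [0.4405, -0.3334, 0.074]]
 mid [ 0.4693 -0.3304  0.074 ] len 0.05792939692339786 ang from +x deg 5.849172054902009
fence face t [[0.669, 0.0362, 0.025], [0.4402, 0.0366, 0.025]]
fence mid [0.5546 0.0364 0.025 ] len 0.2288072547094079 ang from +x deg -0.09439157849301225
fence outer t [[0.6693, 0.048, 0.025], [0.4404, 0.0468, 0.025]]
fenceo mid [0.5549 0.0474 0.025 ] len 0.2288646030032755 ang from +x deg 0.3018770954549748
fence outer s [[0.6672, 0.0559, 0.025], [0.4426, 0.0532, 0.025]]
tray -y corners t [[0.6708, -0.1428, 0.014], [0.4392, -0.1463, 0.014]]
trayback mid [ 0.555  -0.1446  0.014 ] len 0.23164362555745646 ang from +x deg 0.8690506705315796
cap t [[0.5569, -0.053, 0.0155]]
handle t [[0.5559, -0.1199, 0.113]]
handle s [[0.5591, -0.1223, 0.113]]
blocks [[0.6537, 0.0243, 0.027], [0.6179, 0.0195, 0.027], [0.6542, -0.0071, 0.027], [0.6171, -0.0105, 0.027]]
```

The top view shows the tray with its fence at columns 200–205, the five brown blocks at columns 208–223, and the cap at (240,190).

Things that could be taken for the bar, by top-view pixel:
- The steel bar with the orange wooden grip at (347,222).
- The grey ruler on the prints at about (230,75).
- The wooden box at (35,180).

Things that could be taken for blocks are the red block at (177,165) and the green one at (173,216). The bar at (347,222) fits: its length measures 205 mm and the close crop shows the grip.

```bash
python3 -m inch '0 0 0 0 0 -0.107 0;0 0 0 0 0 -0.107 0;0 0 0 0 0 -0.107 0;-0.035 0.02 0 0 0 0 0;-0.035 0.02 0 0 0 0 0;-0.035 0.02 0 0 0 0 0;-0.035 0.02 0 0 0 0 0;-0.035 0.02 0 0 0 0 0;-0.035 0.02 0 0 0 0 0;-0.035 0.02 0 0 0 0 0'
python3 -m inch '-0.04 0.01 0 0 0 0 0;-0.04 0.01 0 0 0 0 0;-0.04 0.01 0 0 0 0 0;-0.04 0.01 0 0 0 0 0;-0.04 0.01 0 0 0 0 0;-0.04 0.01 0 0 0 0 0;-0.04 0.01 0 0 0 0 0;-0.04 0.01 0 0 0 0 0;-0.04 0.01 0 0 0 0 0;-0.04 0.01 0 0 0 0 0'
```

```text
time: 0.98
tool_pos: [0.3374, 0.3463, 0.231]
tool_rot: [0.0, 0.707, 0.707, -0.0]
contact_force: [0.2, -0.3, -0.1]
gripper_width: 0.997
time: 1.82
tool_pos: [0.437, -0.054, 0.2313]
tool_rot: [0.0, 0.707, 0.707, 0.0]
contact_force: [1.7, 0.8, 0.0]
gripper_width: 1.004
```

Run:
```python
from h import *
i=camera_info("wrist");im=grab_frame("wrist");cv2.imwrite("pics/w1.png",im)
import pickle;pickle.dump(i,open("w1.pkl","wb"));print(i)
```

```text
{'vertical_fov': 68.198905304165, 'cx': 258.9103025632207, 'cy': 195.65780907908, 'origin': array([ 0.36039196, -0.05212853,  0.37402438]), 'rotation': array([0.10685763, 0.69858012, 0.69929907, 0.10746196])}
```

View pics/w1.png

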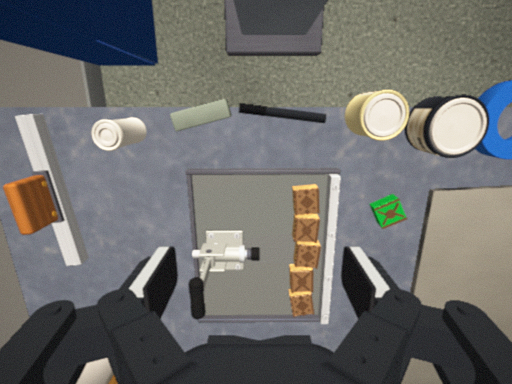

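Run:
```python
from h import *
im=cv2.imread("pics/w1.png")
crop(im,180,160,350,330,4,"w1_tray");crop(im,0,100,100,280,4,"w1_bar")
```

```text
(no output)
```

View pics/w1_tray.png

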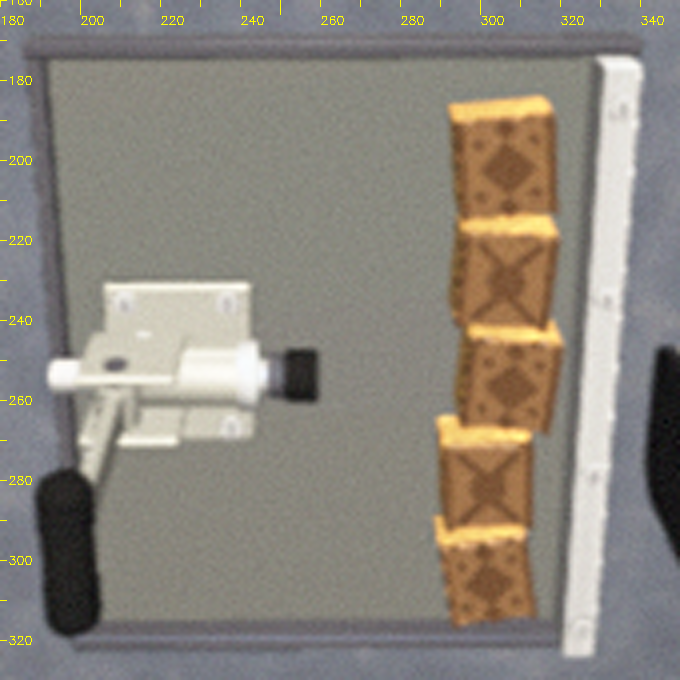

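View pics/w1_bar.png

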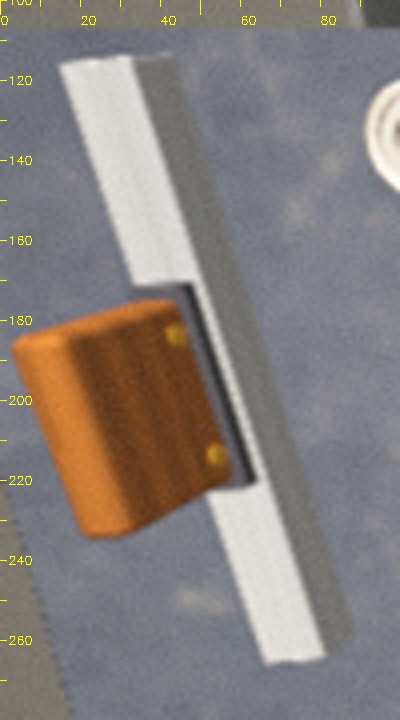

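Run:
```python
from h import *
import pickle;i=pickle.load(open("w1.pkl","rb"))
np.set_printoptions(precision=4,suppress=True)
def line(n,uv,z):
    p=atz(i,uv,z);d=p[1]-p[0];print(n,p[:,:2].tolist(),"mid",p.mean(0),"len",np.linalg.norm(d),"ang",np.degrees(np.arctan2(d[1],d[0])))
line("fence face",[(327,174.5),(320.5,323.5)],.025)
line("fence outer",[(337.5,175),(328,324)],.025)
line("rail L inner ends y-",[(190.5,175),(199,318)],.004)
line("cap face",[(258.3,247),(258.3,260)],.0155)
line("handle",[(196.5,281),(197.5,316)],.113)
line("bar top",[(23.8,115),(73,264.5)],.02)
line("bar edge",[(34,114),(81,264)],.02)
line("rear block5 corners",[(290,188),(289.5,236)],.027)
line("rear block1/2",[(289,265),(288.5,292)],.027)
```

```text
fence face [[0.44195515724003204, 0.034044424388356115], [0.6713031266667092, 0.04103434766959452]] mid [0.5566 0.0375 0.025 ] len 0.22945446194750202 ang 1.7456843902566412
fence outer [[0.4425881523023351, 0.0473385215503456], [0.6722154189366694, 0.052377200667738655]] mid [0.5574 0.0499 0.025 ] len 0.22968254149848588 ang 1.2570315836166555
rail L inner ends y- [[0.4477246886045207, -0.14322482206019668], [0.679488756024398, -0.1462670788501813]] mid [ 0.5636 -0.1447  0.004 ] len 0.2317840336895137 ang -0.7520512812497551
cap face [[0.5485828144117204, -0.05252485721434421], [0.569195464182255, -0.052514761694972725]] mid [ 0.5589 -0.0525  0.0155] len 0.020612652242790835 ang 0.028061923729702412
handle [[0.5377056970963039, -0.1182292057269281], [0.5827931209092135, -0.12003750811862862]] mid [ 0.5602 -0.1191  0.113 ] len 0.04512367165496134 ang -2.296706873265243
bar top [[0.3703261717451574, -0.3341305751817125], [0.5739564774384558, -0.3148393237076449]] mid [ 0.4721 -0.3245  0.02  ] len 0.2045420587072054 ang 5.411857817908788
bar edge [[0.3691581943729853, -0.3216188534434426], [0.5731455371679965, -0.3033692256542327]] mid [ 0.4712 -0.3125  0.02  ] len 0.2048020628192356 ang 5.1123283439512335
rear block5 corners [[0.45911792909507765, -0.012233220136605785], [0.5261003100200636, -0.010628412017111573]] mid [ 0.4926 -0.0114  0.027 ] len 0.06700160269337085 ang 1.372467558956152
rear block1/2 [[0.5703066433341337, -0.009844298895606979], [0.6143213266513139, -0.009113103455200729]] mid [ 0.5923 -0.0095  0.027 ] len 0.044020756402903045 ang 0.9517405615680015
```

The wrist view agrees with the top view. The bar top runs from (24,115) to (73,264), which puts its middle at about (0.471, -0.325) with 5.5° of yaw. The tray is at about (0.556, -0.025). Next I move over the bar.

```bash
python3 -m inch '-0.0385 0.0048 0 0 0 0 0;-0.0385 0.0048 0 0 0 0 0;-0.0385 0.0048 0 0 0 0 0;-0.0385 0.0048 0 0 0 0 0;-0.0385 0.0048 0 0 0 0 0;-0.0385 0.0048 0 0 0 0 0;-0.0385 0.0048 0 0 0 0 0;0 0 0.03 0 0 -0.096 0;0 0 0.04 0 0 0 0;0 0 0.03 0 0 0 0.2'
python3 - <<'E'
from h import *
print(camera_info("wrist")["origin"]);cv2.imwrite("pics/w2.png",grab_frame("wrist"))
E
```

```text
time: 2.7
tool_pos: [0.4702, -0.3218, 0.129]
tool_rot: [-0.001, 0.673, 0.74, 0.0]
contact_force: [0.7, 0.7, -1.3]
gripper_width: 0.884
[ 0.39413425 -0.3273467   0.27183803]
```

View pics/w2.png

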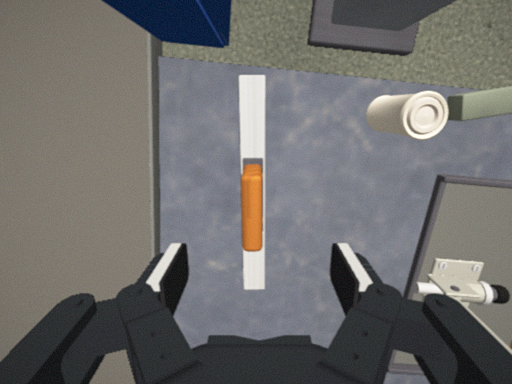

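The grip is between the fingers, at columns 241–264 with its middle at about (252,208). I shift 3 mm left, go down and close.

```bash
python3 -m inch '-0.003 0.001 0.024 0 0 0 0.2;0 0 0.035 0 0 0 0.2;0 0 0.035 0 0 0 0.3;0 0 0 0 0 0 0.5;0 0 0 0 0 0 0.7;0 0 0 0 0 0 0.8;0 0 0 0 0 0 0.9;0 0 0 0 0 0 1;0 0 0 0 0 0 1;0 0 0 0 0 0 1'
python3 -m inch '0 0 0 0 0 0 1;0 0 0 0 0 0 1;0 0 0 0 0 0 1;0 0 0 0 0 0 1'
```

```text
time: 3.58
tool_pos: [0.4739, -0.3258, 0.0406]
tool_rot: [0.003, 0.672, 0.74, 0.0]
contact_force: [0.1, -0.2, 6.2]
gripper_width: 0.171
time: 3.92
tool_pos: [0.4739, -0.3258, 0.0406]
tool_rot: [0.003, 0.672, 0.74, 0.0]
contact_force: [0.6, -0.4, 6.1]
gripper_width: 0.175
```

```bash
python3 -m inch '0 0 -0.01 0 0 0 1;0 0 -0.02 0 0 0 1;0 0 -0.02 0 0 0 1;0 0 -0.02 0 0 0 1;0 0 0 0 0 0 1;0 0 0 0 0 0 1'
python3 - <<'E'
from h import *
i=camera_info("wrist");cv2.imwrite("pics/w3.png",grab_frame("wrist"))
s=state();print(s["tool_pos"],s["tool_rot"],s["contact_force"],s["ft_torque"])
E
```

```text
time: 4.42
tool_pos: [0.4724, -0.3245, 0.1082]
tool_rot: [0.001, 0.672, 0.74, 0.0]
contact_force: [-0.2, 0.2, -4.8]
gripper_width: 0.176
[ 0.47154988 -0.32368384  0.10648766] [-6.44688981e-04  6.72283341e-01  7.40293654e-01 -4.79740204e-06] [ 0.05242945 -1.00731794 -5.389139  ] [0.03198071 0.00758882 0.03889619]
```

View pics/w3.png

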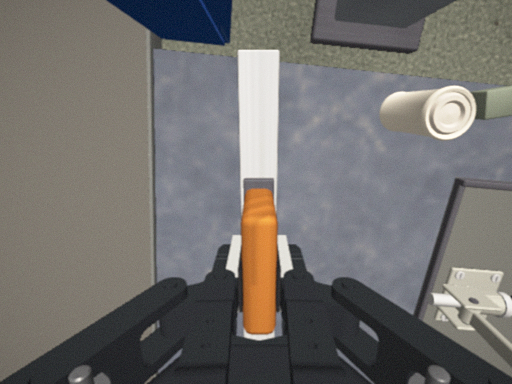

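The bar is held: about 5 N of weight, centred between the pads and aligned with tool y. Next I raise it, turn it square and carry it over the tray.

```bash
python3 -m inch '0 0 -0.035 0 0 0.043 1;0 0 -0.035 0 0 0.043 1;0 0 -0.025 0 0 0 1;0.036 0.011 0 0 0 0 1;0.036 0.011 0 0 0 0 1;0.036 0.011 0 0 0 0 1;0.036 0.011 0 0 0 0 1;0.036 0.011 0 0 0 0 1;0.036 0.011 0 0 0 0 1;0.036 0.011 0 0 0 0 1'
python3 -m inch '0.036 0.011 0 0 0 0 1;0 0 0 0 0 0 1;0 0 0 0 0 0 1;0 0 0 0 0 0 1'
python3 - <<'E'
from h import *
for n in ["wrist","top","scene"]: cv2.imwrite(f"pics/{n}4.png",grab_frame(n))
s=state();print(s["time"],s["tool_pos"],s["tool_rot"],s["contact_force"],s["ft_torque"])
crop(cv2.imread("pics/scene4.png"),140,100,320,280,4,"s4");crop(cv2.imread("pics/top4.png"),180,130,290,245,5,"t4")
E
```

```text
time: 5.3
tool_pos: [0.5453, -0.0693, 0.1994]
tool_rot: [-0.002, 0.704, 0.711, -0.001]
contact_force: [0.6, -0.9, -4.6]
gripper_width: 0.179
time: 5.63
tool_pos: [0.5561, -0.0352, 0.2]
tool_rot: [-0.001, 0.703, 0.711, -0.001]
contact_force: [-0.3, -0.6, -5.0]
gripper_width: 0.178
5.7833 [ 0.55657869 -0.03646724  0.20134196] [-5.96064841e-04  7.04123705e-01  7.10076856e-01 -5.58005611e-04] [ 0.56277908  0.37271187 -4.77391505] [ 0.05377513 -0.05308125  0.03255087]
```

View pics/wrist4.png

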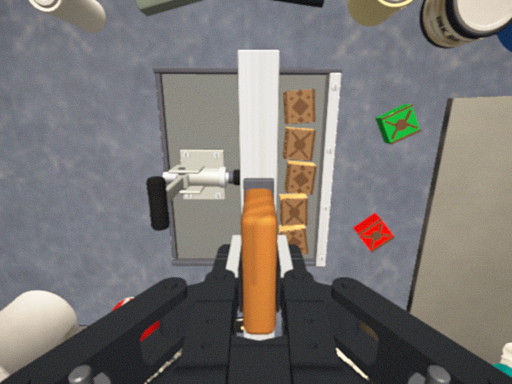

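View pics/s4.png

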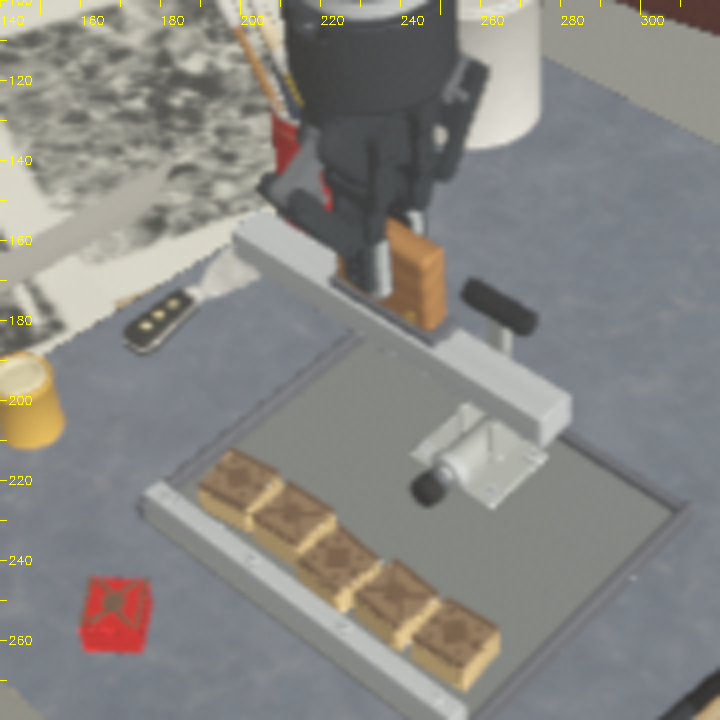

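View pics/t4.png

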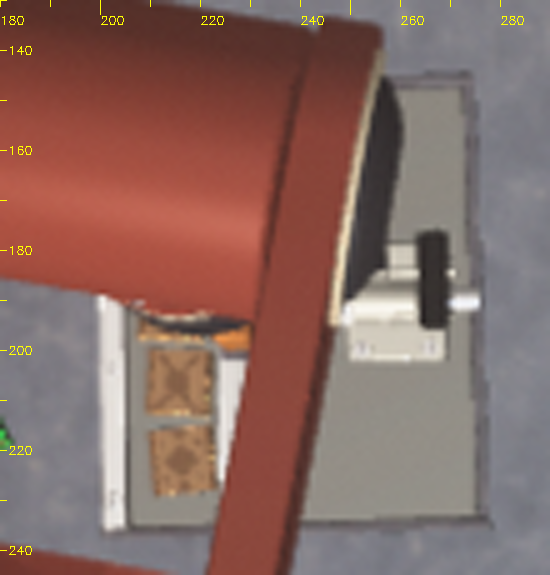

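Run:
```python
from h import *
np.set_printoptions(precision=4,suppress=True)
crop(cv2.imread("pics/wrist4.png"),150,40,350,280,3,"w4c")
i=camera_info("wrist");s=state();print(s["tool_pos"])
print("bar near end",atz(i,[(239,50),(279,50),(240,180),(277,180)],.181))
j=camera_info("scene")
print("bar scene",atz(j,[(197.5,156.5),(205.5,151),(275,207),(282,199)],.181))
```

```text
[ 0.5566 -0.0365  0.2013]
bar near end [[ 0.4519 -0.0458  0.181 ]
 [ 0.4517 -0.025   0.181 ]
 [ 0.5215 -0.046   0.181 ]
 [ 0.5213 -0.0241  0.181 ]]
bar scene [[ 0.6547 -0.0253  0.181 ]
 [ 0.6542 -0.0477  0.181 ]
 [ 0.447  -0.0232  0.181 ]
 [ 0.4498 -0.0469  0.181 ]]
```

View pics/w4c.png

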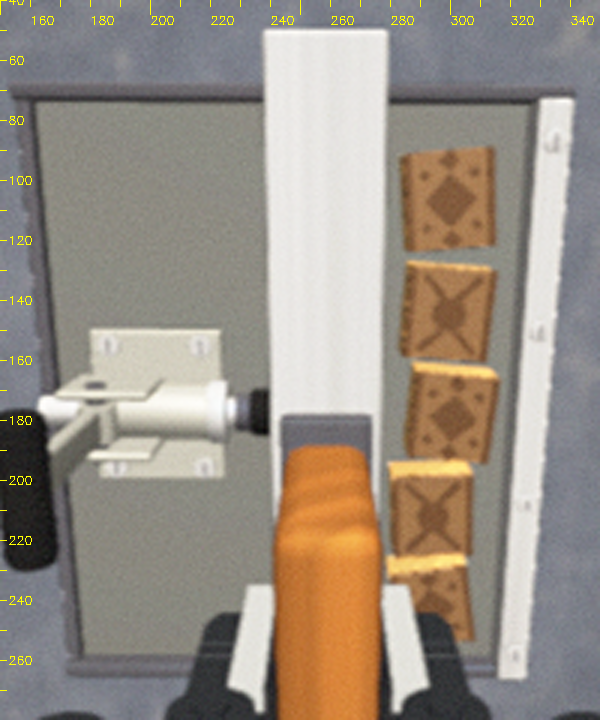

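Run:
```python
from h import *
i=camera_info("wrist")
def a(n,uv,z):
    p=atz(i,uv,z);d=p[1]-p[0];print(n,p[:,:2].round(4).tolist(),np.degrees(np.arctan2(d[1],d[0])).round(2))
a("face",[(327.6,73),(315.7,265)],.025);a("outer",[(338,73),(325.5,265.5)],.025);a("rail -y inner",[(162,74),(175,258)],.004)
a("cap",[(240,170),(240,184)],.0155)
p=atz(i,[(160,74),(325,74),(175,258),(315,258)],.004);print(p.round(4).tolist())
```

```text
face [[0.4455, 0.036], [0.6718, 0.0393]] 0.84
outer [[0.4454, 0.0468], [0.6724, 0.0519]] 1.28
rail -y inner [[0.4461, -0.1428], [0.6755, -0.1463]] -0.88
cap [[0.5512, -0.0567], [0.5683, -0.0569]] -0.58
[[0.4461, -0.145, 0.004], [0.4443, 0.0379, 0.004], [0.6755, -0.1463, 0.004], [0.6737, 0.0425, 0.004]]
```

```bash
python3 -m inch '0.003 0.002 0.03 0 0 0 1;0 0 0.03 0 0 0 1;0 0 0.03 0 0 0 1;0 0 0.03 0 0 0 1;0 0 0.02 0 0 0 1;0 0 0.006 0 0 0 1;0 0 0 0 0 0 1;0 0 0 0 0 0 1'
```

```text
time: 6.45
tool_pos: [0.5598, -0.0332, 0.0573]
tool_rot: [0.001, 0.704, 0.71, 0.0]
contact_force: [0.8, -0.8, -4.0]
gripper_width: 0.175
```

```bash
python3 -m inch '0 0 0.005 0 0 0 1;0 0 0.004 0 0 0 1;0 0 0 0 0 0 1;0 0 0 0 0 0 1'
python3 - <<'E'
from h import *
for n in ["wrist","scene"]: cv2.imwrite(f"pics/{n}5.png",grab_frame(n))
s=state();print(s["time"],s["tool_pos"],s["tool_rot"],s["contact_force"],s["ft_torque"])
crop(cv2.imread("pics/scene5.png"),160,150,320,280,5,"s5")
E
```

```text
time: 6.78
tool_pos: [0.5594, -0.0323, 0.0478]
tool_rot: [0.0, 0.703, 0.711, 0.0]
contact_force: [-0.4, -0.3, -4.6]
gripper_width: 0.178
6.8833 [ 0.55948238 -0.03232503  0.04782557] [3.46301484e-04 7.03439869e-01 7.10754653e-01 2.31664905e-04] [-0.50878464  0.86781473 -4.67391155] [ 0.01141336 -0.01743734 -0.05493506]
```

View pics/wrist5.png

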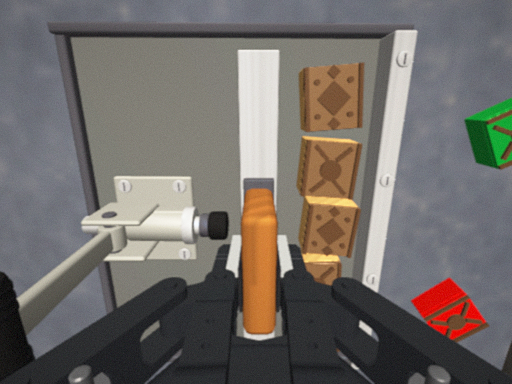

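View pics/s5.png

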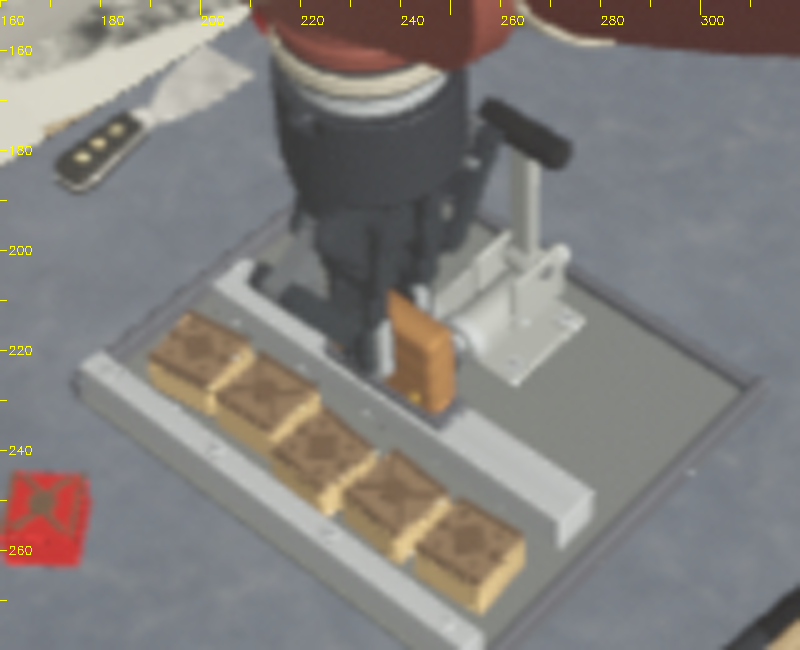

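The bar hangs in the gap between the cap at (215,225) and the blocks at column 300 and beyond. I lower it to the floor gently.

```bash
python3 -m inch '0 0 0.002 0 0 0 1;0 0 0 0 0 0 1'; python3 -m inch '0 0 0.001 0 0 0 1;0 0 0 0 0 0 1';python3 -m inch '0 0 0.001 0 0 0 1;0 0 0 0 0 0 1'
```

```text
time: 7.05
tool_pos: [0.5591, -0.0323, 0.0452]
tool_rot: [-0.0, 0.703, 0.711, -0.0]
contact_force: [-0.1, -0.0, -4.2]
gripper_width: 0.179
time: 7.22
tool_pos: [0.5593, -0.0323, 0.0447]
tool_rot: [0.0, 0.703, 0.711, 0.0]
contact_force: [-1.4, 0.2, -2.4]
gripper_width: 0.182
time: 7.38
tool_pos: [0.5594, -0.0324, 0.0446]
tool_rot: [-0.0, 0.703, 0.711, -0.0]
contact_force: [-5.7, 1.1, 4.9]
gripper_width: 0.175
```

```bash
python3 -m inch '0 0 -0.001 0 0 0 1;0 0 0 0 0 0 1;0 0 0 0 0 0 1'; python3 -m inch '0.002 0 0 0 0 0 1;0.002 0 0 0 0 0 1;0.002 0 0 0 0 0 1;0.002 0 0 0 0 0 1;0.002 0 0 0 0 0 1'; python3 -m inch '0.002 0 0 0 0 0 1;0.002 0 0 0 0 0 1;0.002 0 0 0 0 0 1;0 0 0 0 0 0 1'
```

```text
time: 7.63
tool_pos: [0.5595, -0.0324, 0.0446]
tool_rot: [0.0, 0.704, 0.711, 0.0]
contact_force: [-1.5, 0.1, -0.7]
gripper_width: 0.175
time: 8.05
tool_pos: [0.5595, -0.0224, 0.0446]
tool_rot: [0.001, 0.703, 0.711, 0.0]
contact_force: [0.1, -2.7, -1.1]
gripper_width: 0.178
time: 8.38
tool_pos: [0.5593, -0.0164, 0.0446]
tool_rot: [0.0, 0.703, 0.711, -0.0]
contact_force: [-0.3, -3.5, 0.3]
gripper_width: 0.178
```

```bash
python3 -m inch '0.0015 0 0 0 0 0 1;0.0015 0 0 0 0 0 1;0.0015 0 0 0 0 0 1;0 0 0 0 0 0 1'
python3 - <<'E'
from h import *
for n in ["wrist","scene"]: cv2.imwrite(f"pics/{n}6.png",grab_frame(n))
s=state();print(s["time"],s["tool_pos"],s["tool_rot"],s["contact_force"],s["ft_torque"])
crop(cv2.imread("pics/scene6.png"),160,190,290,290,6,"s6")
crop(cv2.imread("pics/wrist6.png"),230,20,430,290,3,"w6")
E
```

```text
time: 8.72
tool_pos: [0.5593, -0.0122, 0.0446]
tool_rot: [0.001, 0.703, 0.711, -0.0]
contact_force: [-0.2, -5.1, -0.7]
gripper_width: 0.178
8.8167 [ 0.55930531 -0.01225661  0.0446007 ] [ 6.09375771e-04  7.03440427e-01  7.10753961e-01 -4.02090310e-05] [ 0.83356547 -4.63289791  0.38037596] [-0.98127002 -0.22682609 -0.07448208]
```

View pics/w6.png

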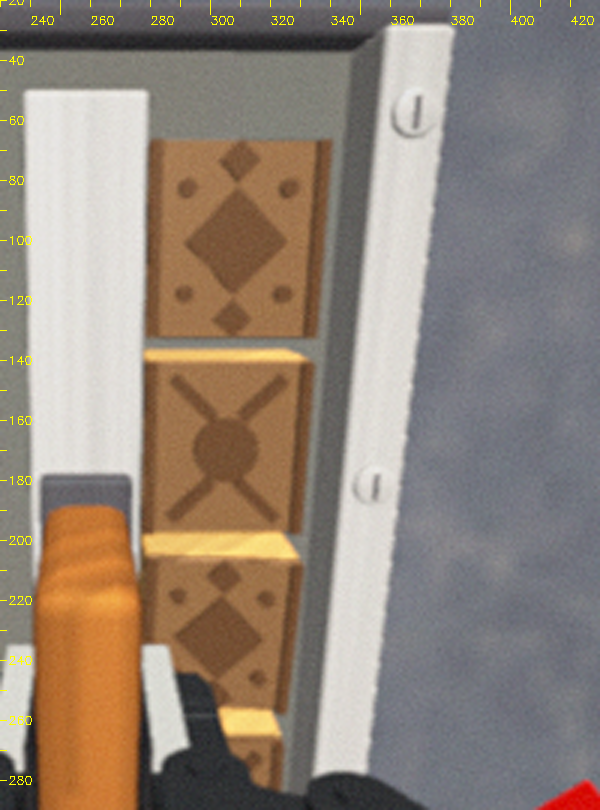

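View pics/s6.png

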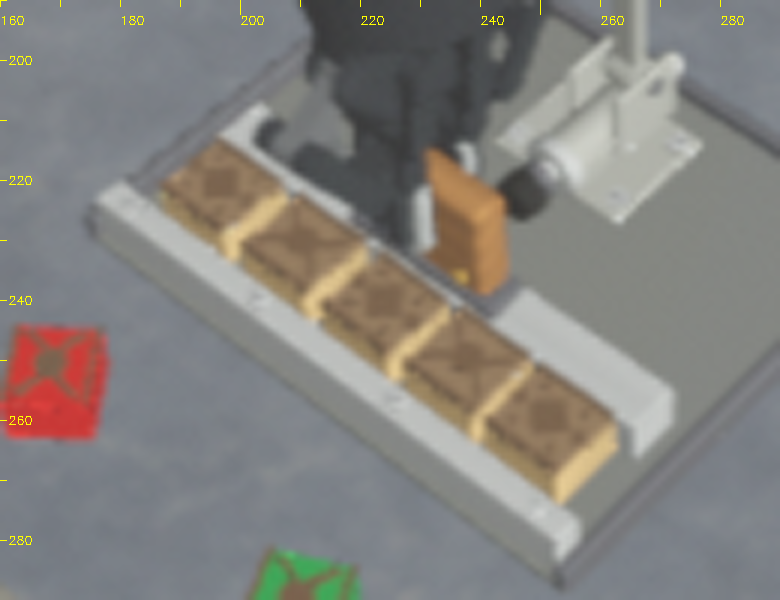

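```bash
python3 -m inch '0.001 0 0 0 0 0 1;0.001 0 0 0 0 0 1;0.001 0 0 0 0 0 1;0 0 0 0 0 0 1'; python3 -m inch '0.001 0 0 0 0 0 1;0 0 0 0 0 0 1'
python3 - <<'E'
from h import *
for n in ["wrist","scene"]: cv2.imwrite(f"pics/{n}7.png",grab_frame(n))
s=state();print(s["time"],s["tool_pos"],s["tool_rot"],s["contact_force"],s["ft_torque"])
crop(cv2.imread("pics/scene7.png"),160,190,290,290,6,"s7")
crop(cv2.imread("pics/wrist7.png"),230,20,430,290,3,"w7")
E
```

```text
time: 9.15
tool_pos: [0.5593, -0.0094, 0.0446]
tool_rot: [0.001, 0.703, 0.711, -0.0]
contact_force: [0.2, -5.0, -0.1]
gripper_width: 0.175
time: 9.32
tool_pos: [0.5593, -0.0084, 0.0446]
tool_rot: [0.001, 0.703, 0.711, -0.0]
contact_force: [-0.1, -6.2, -1.3]
gripper_width: 0.178
9.4167 [ 0.55928605 -0.00842439  0.04461591] [ 7.39050834e-04  7.03466417e-01  7.10728102e-01 -1.41807150e-04] [ 0.39088357 -6.09500073  0.03267324] [-1.09420721 -0.25042326 -0.08411435]
```

View pics/w7.png

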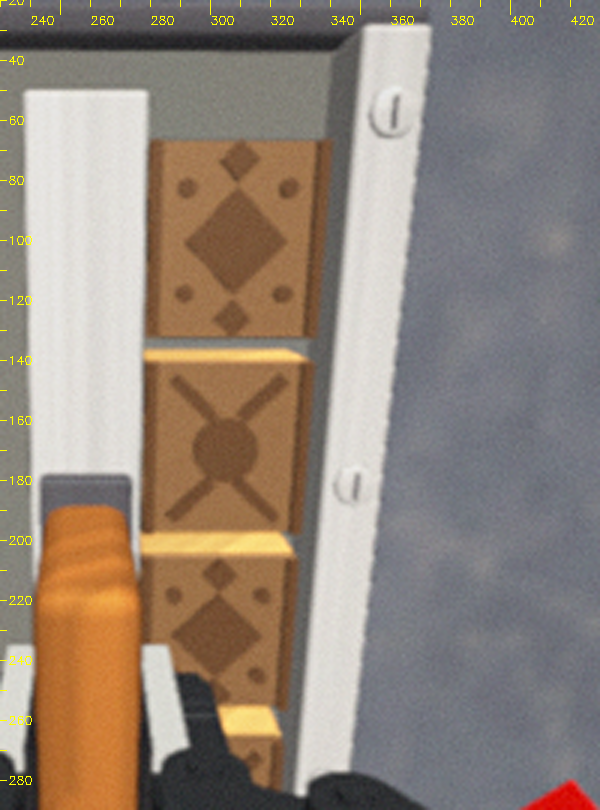

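View pics/s7.png

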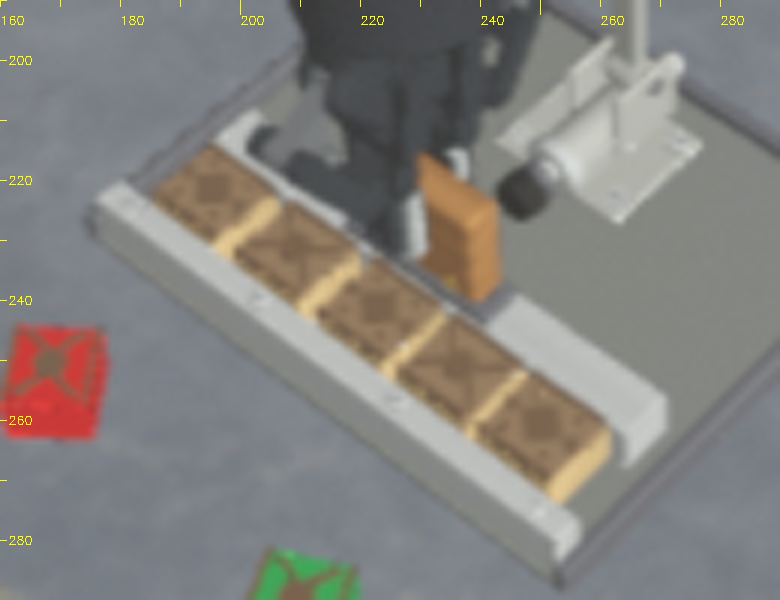

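```bash
cat > f.py <<'E'
from h import *
F=[];M=[]
for k in range(2):
    s=state();F.append(s["contact_force"]);M.append(s["ft_torque"]);grab_frame("top")
s=state();F.append(s["contact_force"]);M.append(s["ft_torque"])
np.set_printoptions(precision=3,suppress=True)
print(round(s["time"],2),s["tool_pos"]*1000,"yaw",np.degrees(2*np.arctan2(s["tool_rot"][2],s["tool_rot"][1])).round(3),"F",np.mean(F,0),"M",np.mean(M,0))
E
python3 -m inch '0.001 0 0 0 0 0 1;0 0 0 0 0 0 1'>/dev/null;python3 f.py; python3 -m inch '0.0008 0 0 0 0 0 1;0 0 0 0 0 0 1'>/dev/null;python3 f.py
```

```text
9.68 [559.256  -7.452  44.627] yaw 90.584 F [ 0.451 -5.913  0.194] M [-1.122 -0.263 -0.072]
9.95 [559.251  -6.707  44.607] yaw 90.586 F [ 0.153 -6.014  0.02 ] M [-1.148 -0.271 -0.082]
```

```bash
python3 -m inch '0.0005 0 0 0 0 0 1;0 0 0 0 0 0 1'>/dev/null;python3 f.py; python3 -m inch '0.0004 0 0 0 0 0 1;0 0 0 0 0 0 1'>/dev/null;python3 f.py
```

```text
10.22 [559.263  -6.237  44.637] yaw 90.586 F [ 0.259 -6.474  0.254] M [-1.164 -0.275 -0.105]
10.48 [559.228  -5.849  44.601] yaw 90.589 F [ 0.262 -6.677 -0.291] M [-1.206 -0.243 -0.08 ]
```

Run:
```python
from h import *
for n in ["wrist","scene"]: cv2.imwrite(f"pics/{n}8.png",grab_frame(n))
crop(cv2.imread("pics/scene8.png"),160,190,290,290,6,"s8")
crop(cv2.imread("pics/wrist8.png"),230,20,430,290,3,"w8")
```

```text
(no output)
```

View pics/w8.png

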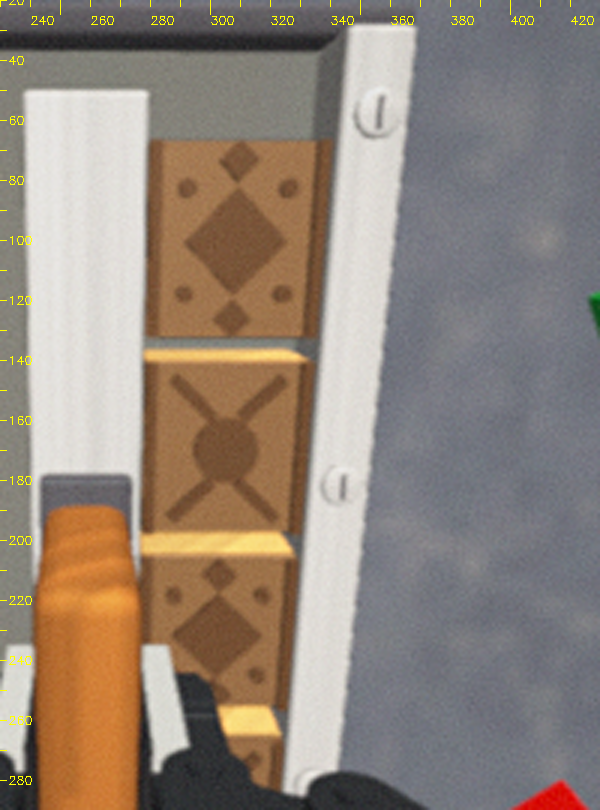

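View pics/s8.png

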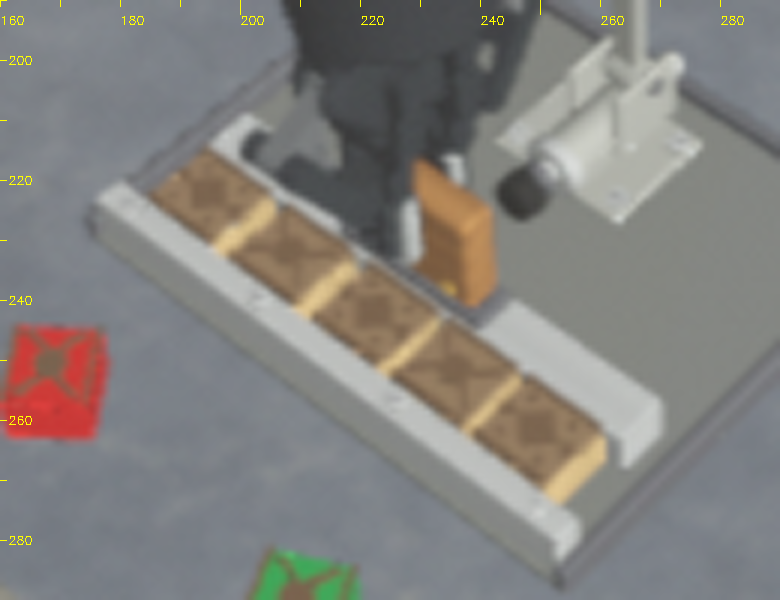

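```bash
for k in 1; do python3 -m inch '0.0005 0 0 0 0 0 1;0.0003 0 0 0 0 0 1;0 0 0 0 0 0 1'>/dev/null;python3 f.py; done; python3 -m inch '0.0004 0 0 0 0 0 1;0 0 0 0 0 0 1'>/dev/null;python3 f.py; python3 -m inch '0.0004 0 0 0 0 0 1;0 0 0 0 0 0 1'>/dev/null;python3 f.py
```

```text
10.93 [559.172  -5.327  44.619] yaw 90.578 F [-0.013 -7.02   0.209] M [-1.371 -0.201 -0.133]
11.2 [559.17   -5.195  44.673] yaw 90.567 F [-0.025 -7.771  0.783] M [-1.526 -0.147 -0.204]
11.47 [559.101  -5.047  44.642] yaw 90.556 F [-0.636 -8.902  0.051] M [-1.664 -0.111 -0.269]
```

```bash
python3 -m inch '0 0 0 0 0 0.004 1;0 0 0 0 0 0 1'>/dev/null;python3 f.py; python3 -m inch '0 0 0 0 0 0.003 1;0 0 0 0 0 0 1'>/dev/null;python3 f.py
```

```text
11.73 [559.06   -4.989  44.636] yaw 90.357 F [-0.621 -8.67   1.035] M [-1.608 -0.134 -0.146]
12.0 [559.087  -4.995  44.659] yaw 90.22 F [-0.695 -8.816  0.817] M [-1.606 -0.156  0.061]
```

```bash
python3 -m inch '0.0004 0 0 0 0 -0.0015 1;0 0 0 0 0 0 1'>/dev/null;python3 f.py; python3 -m inch '0.0004 0 0 0 0 0 1;0 0 0 0 0 0 1'>/dev/null;python3 f.py
```

```text
12.27 [559.099  -4.959  44.681] yaw 90.299 F [ -0.69  -10.567   0.937] M [-1.781 -0.12  -0.022]
12.53 [559.061  -4.923  44.661] yaw 90.302 F [ -1.065 -10.723   0.785] M [-2.042 -0.111 -0.022]
```

```bash
python3 -m inch '0.0005 0 0 0 0 0 1;0.0005 0 0 0 0 0 1;0 0 0 0 0 0 1'>/dev/null;python3 f.py
python3 - <<'E'
from h import *
for n in ["wrist","scene"]: cv2.imwrite(f"pics/{n}9.png",grab_frame(n))
crop(cv2.imread("pics/scene9.png"),160,190,290,290,6,"s9")
crop(cv2.imread("pics/wrist9.png"),230,20,430,290,3,"w9")
E
python3 f.py
```

```text
12.88 [559.063  -4.803  44.698] yaw 90.316 F [ -1.323 -13.606   0.892] M [-2.576 -0.083 -0.011]
13.08 [559.026  -4.788  44.663] yaw 90.315 F [ -0.83  -13.282   0.708] M [-2.598 -0.101 -0.035]
```

View pics/w9.png

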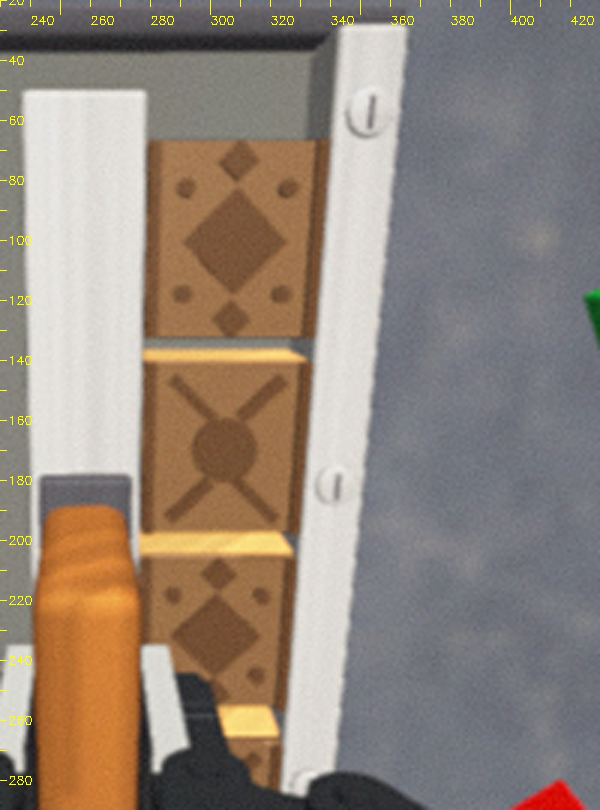

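View pics/s9.png

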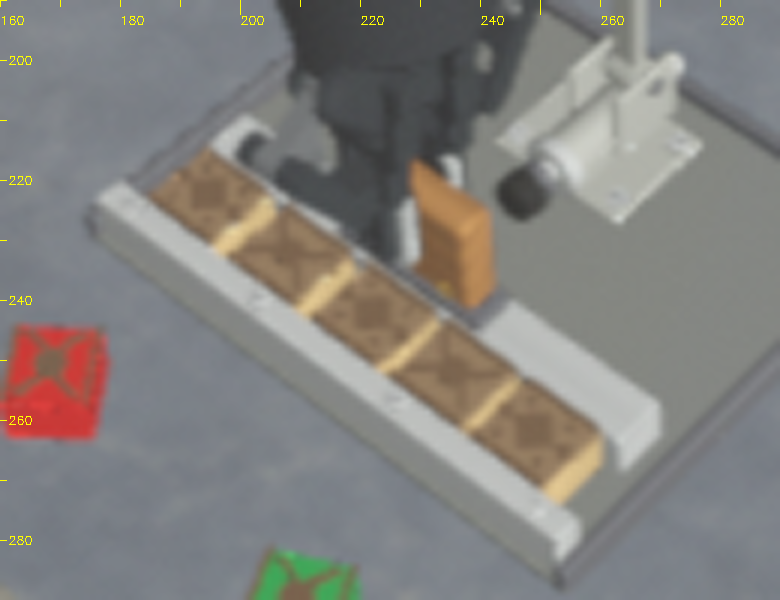

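The blocks are now flush against the fence, and the moment about z is close to zero. Next I ramp the press with dwells. Part of the wrist force is sliding friction (about 6 N before contact), so I step up while staying under 20 N.

```bash
python3 -m inch '0.0004 0 0 0 0 0 1;0 0 0 0 0 0 1;0 0 0 0 0 0 1;0 0 0 0 0 0 1;0 0 0 0 0 0 1;0 0 0 0 0 0 1;0 0 0 0 0 0 1'|grep force;python3 f.py; python3 -m inch '0.0004 0 0 0 0 0 1;0 0 0 0 0 0 1;0 0 0 0 0 0 1;0 0 0 0 0 0 1;0 0 0 0 0 0 1;0 0 0 0 0 0 1;0 0 0 0 0 0 1'|grep force;python3 f.py
```

```text
contact_force: [-1.5, -14.7, 0.7]
13.77 [559.071  -4.768  44.724] yaw 90.315 F [ -0.921 -14.714   0.568] M [-2.827 -0.091 -0.019]
contact_force: [-1.7, -15.6, -0.2]
14.45 [559.065  -4.73   44.733] yaw 90.32 F [ -1.611 -16.063   0.046] M [-3.039 -0.044 -0.014]
```

```bash
python3 -m inch '0 0 -0.0004 0 0 0 1;0 0 0 0 0 0 1;0 0 0 0 0 0 1'|grep force;python3 f.py; python3 -m inch '0.0004 0 0 0 0 0 1;0 0 0 0 0 0 1;0 0 0 0 0 0 1;0 0 0 0 0 0 1;0 0 0 0 0 0 1;0 0 0 0 0 0 1;0 0 0 0 0 0 1'|grep force;python3 f.py
```

```text
contact_force: [0.1, -15.4, -1.9]
14.8 [559.057  -4.704  44.747] yaw 90.314 F [  0.189 -15.421  -1.764] M [-3.043 -0.245 -0.063]
contact_force: [0.4, -17.1, -1.6]
15.48 [559.07   -4.669  44.764] yaw 90.323 F [  0.062 -16.838  -1.498] M [-3.277 -0.252 -0.036]
```

```bash
python3 -m inch '0.0003 0 -0.0002 0 0 0 1;0 0 0 0 0 0 1;0 0 0 0 0 0 1;0 0 0 0 0 0 1;0 0 0 0 0 0 1;0 0 0 0 0 0 1;0 0 0 0 0 0 1;0 0 0 0 0 0 1'|grep force;python3 f.py; python3 -m inch '0.0003 0 0 0 0 0 1;0 0 0 0 0 0 1;0 0 0 0 0 0 1;0 0 0 0 0 0 1;0 0 0 0 0 0 1;0 0 0 0 0 0 1;0 0 0 0 0 0 1;0 0 0 0 0 0 1'|grep force;python3 f.py
```

```text
contact_force: [1.4, -18.0, -3.0]
16.25 [559.042  -4.616  44.773] yaw 90.323 F [  0.432 -17.838  -3.063] M [-3.44  -0.342 -0.043]
contact_force: [0.8, -19.6, -2.5]
17.02 [559.062  -4.578  44.814] yaw 90.326 F [  0.457 -18.796  -2.541] M [-3.609 -0.293 -0.028]
```

Press done: dwells at wrist readings from 13.3 up to 18.8 N, which after friction covers 13–16 N at the row. I unload, lower the bar fully onto the floor, and release it.

```bash
python3 -m inch '-0.0008 0 0.0004 0 0 0 1;-0.0008 0 0 0 0 0 1;-0.0008 0 0 0 0 0 1;-0.0006 0 0 0 0 0 1;0 0 0 0 0 0 1;0 0 0 0 0 0 1'|grep force;python3 f.py
```

```text
contact_force: [-0.9, -10.3, -1.0]
17.62 [559.059  -4.918  44.661] yaw 90.29 F [ -0.627 -10.525  -0.322] M [-1.942 -0.225 -0.058]
```

```bash
python3 -m inch '-0.0006 0 0 0 0 0 1;-0.0006 0 0 0 0 0 1;-0.0004 0 0 0 0 0 1;0 0 0 0 0 0 1;0 0 0 0 0 0 1'|grep force;python3 f.py
```

```text
contact_force: [0.8, -5.1, -0.7]
18.13 [559.035  -5.089  44.594] yaw 90.274 F [ 0.796 -5.209 -0.489] M [-1.094 -0.268 -0.018]
```

```bash
python3 -m inch '-0.0008 0 0 0 0 0 1;0 0 0 0 0 0 1'|grep force;python3 f.py; python3 -m inch '0 0 0 0 0 0 0.75;0 0 0 0 0 0 0.7;0 0 0 0 0 0 0.65;0 0 0 0 0 0 0.6;0 0 0 0 0 0 0.55;0 0 0 0 0 0 0.55'
python3 - <<'E'
from h import *
for n in ["wrist","scene"]: cv2.imwrite(f"pics/{n}10.png",grab_frame(n))
crop(cv2.imread("pics/scene10.png"),160,190,290,290,6,"s10")
E
python3 f.py
```

```text
contact_force: [0.6, -2.9, 0.2]
18.4 [559.038  -5.177  44.581] yaw 90.27 F [ 1.056 -3.179  0.3  ] M [-0.619 -0.327 -0.038]
time: 18.9
tool_pos: [0.5588, -0.0051, 0.0444]
tool_rot: [-0.0, 0.705, 0.709, 0.0]
contact_force: [-0.5, -0.3, -0.1]
gripper_width: 0.449
19.1 [558.843  -5.274  44.498] yaw 90.271 F [ 0.072 -0.062  0.032] M [-0.003 -0.011  0.004]
```

View pics/wrist10.png

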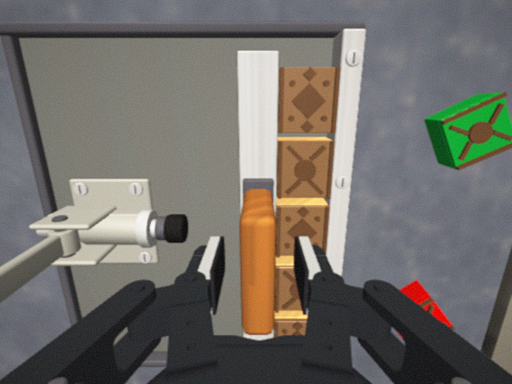

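View pics/s10.png

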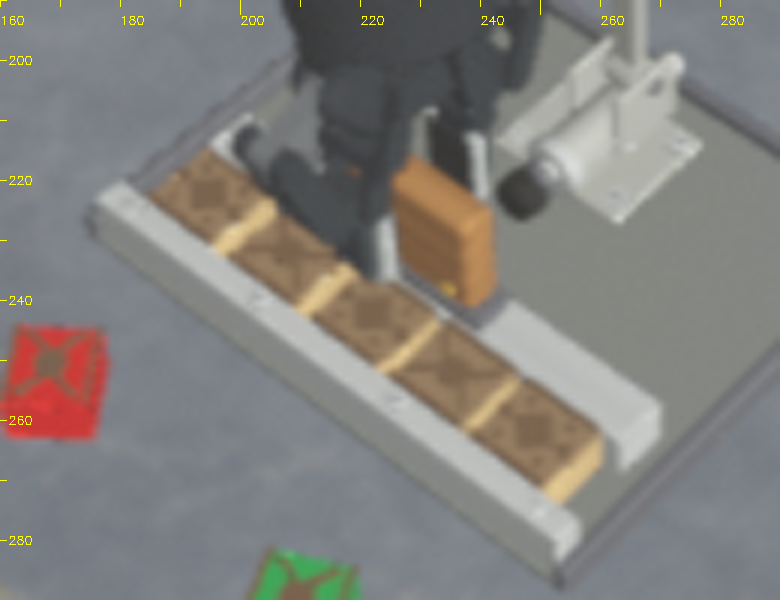

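The bar stands alone against the row with no contact force, and the row is flush. I lift off, close the fingers, and move behind the lever handle on its fence side.

```bash
python3 -m inch '0 0 -0.01 0 0 0 0.55;0 0 -0.025 0 0 0 0.55;0 0 -0.03 0 0 0 0.55;0 0 -0.035 0 0 0 0.55;0 0 -0.02 0 0 0 1;-0.025 0 0 0 0 0 1;-0.025 0 0 0 0 0 1;-0.015 -0.001 0 0 0 0 1;0 0 0 0 0 0 1;0 0 0 0 0 0 1'
python3 - <<'E'
from h import *
for n in ["wrist","scene"]: cv2.imwrite(f"pics/{n}11.png",grab_frame(n))
crop(cv2.imread("pics/scene11.png"),160,120,320,290,4,"s11")
E
```

```text
time: 19.93
tool_pos: [0.5583, -0.0708, 0.1652]
tool_rot: [0.0, 0.706, 0.708, 0.0]
contact_force: [0.0, 0.2, 0.2]
gripper_width: 0.001
```

View pics/wrist11.png

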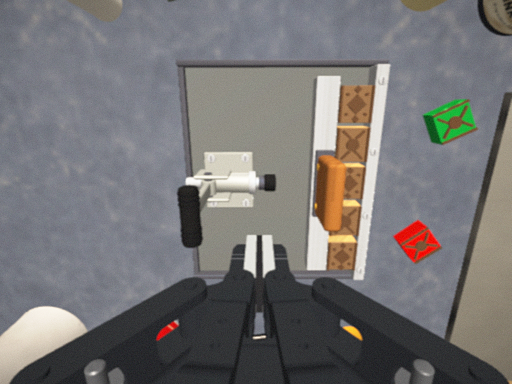

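View pics/s11.png

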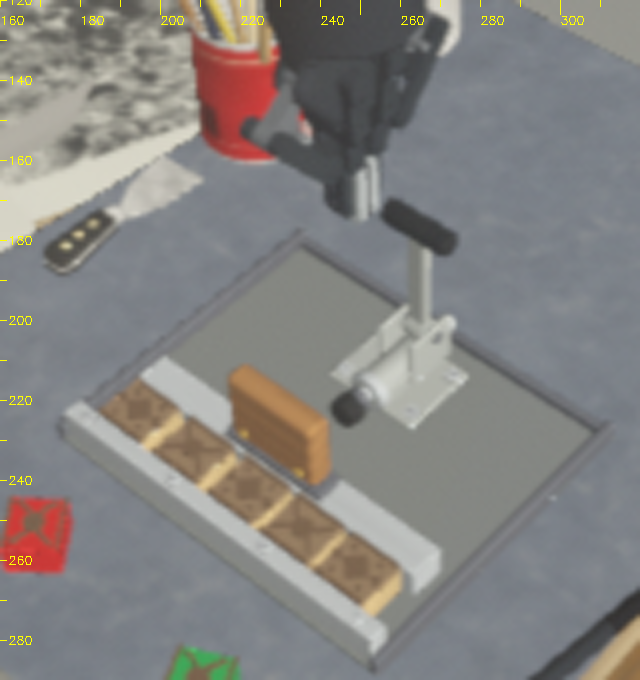

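The row and bar look square. In the wrist view the handle is at (190,216). I lower the closed fingers to handle height and push until contact.

```bash
python3 -m inch '0 0 0.03 0 0 0 1;0 0 0.026 0 0 0 1;-0.008 0 0 0 0 0 1;-0.008 0 0 0 0 0 1;0 0 0 0 0 0 1'; python3 -m inch '-0.005 0 0 0 0 0 1;-0.005 0 0 0 0 0 1;0 0 0 0 0 0 1'
```

```text
time: 20.45
tool_pos: [0.5591, -0.0875, 0.1099]
tool_rot: [0.001, 0.706, 0.709, 0.0]
contact_force: [2.0, 0.5, 1.3]
gripper_width: -0.001
time: 20.7
tool_pos: [0.5593, -0.0975, 0.1102]
tool_rot: [0.001, 0.706, 0.708, 0.001]
contact_force: [0.4, 0.2, -0.1]
gripper_width: -0.0
```

```bash
python3 -m inch '-0.004 0 0 0 0 0 1;-0.004 0 0 0 0 0 1;0 0 0 0 0 0 1'|grep -v rot; python3 -m inch '-0.004 0 0 0 0 0 1;-0.004 0 0 0 0 0 1;0 0 0 0 0 0 1'|grep -v rot
```

```text
time: 20.95
tool_pos: [0.5587, -0.1043, 0.1092]
contact_force: [0.2, 2.7, 2.6]
gripper_width: 0.003
time: 21.2
tool_pos: [0.5588, -0.1118, 0.1093]
contact_force: [-0.4, 5.2, 3.0]
gripper_width: 0.003
```

```bash
python3 -m inch '-0.007 0 0.001 0 0 0 1;-0.007 0 0.002 0 0 0 1;-0.005 0 0.002 0 0 0 1;-0.005 0 0.002 0 0 0 1;-0.005 0 0.002 0 0 0 1;0 0 0 0 0 0 1'|grep -v rot; python3 -m inch '-0.0045 0 0.003 0 0 0 1;-0.0045 0 0.003 0 0 0 1;-0.004 0 0.003 0 0 0 1;-0.003 0 0.003 0 0 0 1;0 0 0 0 0 0 1'|grep -v rot
python3 - <<'E'
from h import *
for n in ["wrist","scene"]: cv2.imwrite(f"pics/{n}12.png",grab_frame(n))
crop(cv2.imread("pics/scene12.png"),160,120,320,290,4,"s12")
E
```

```text
time: 21.7
tool_pos: [0.5595, -0.1429, 0.1018]
contact_force: [-1.5, 0.4, 7.7]
gripper_width: 0.001
time: 22.12
tool_pos: [0.5601, -0.1587, 0.0894]
contact_force: [0.8, 0.5, 3.8]
gripper_width: 0.001
```

View pics/wrist12.png

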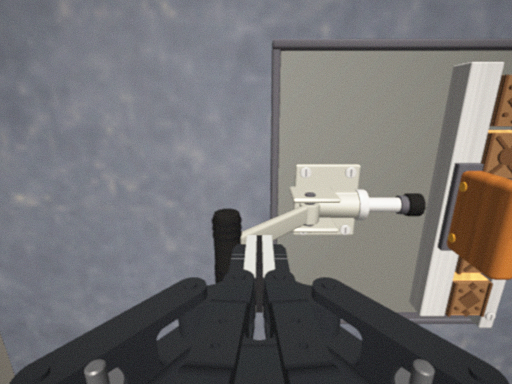

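View pics/s12.png

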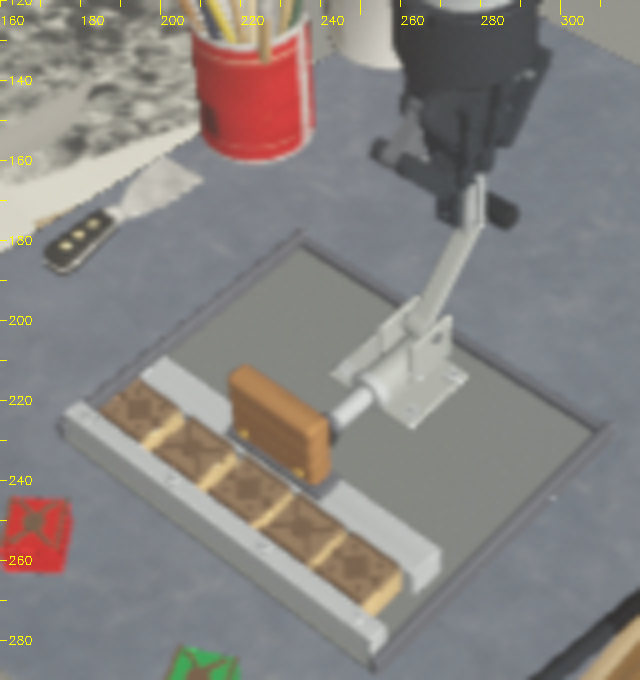

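Run:
```python
from h import *
i=camera_info("wrist")
for th in (.6,.7,.8,.9):
    z=.033+.08*np.cos(th);print(th,"pred y",-.121-.08*np.sin(th),"seen",atz(i,[(228,240)],z)[0].round(4))
```

```text
0.6 pred y -0.16617139787160284 seen [ 0.5483 -0.172   0.099 ]
0.7 pred y -0.17253741497901529 seen [ 0.5507 -0.1725  0.0942]
0.8 pred y -0.17838848727196183 seen [ 0.5534 -0.1732  0.0887]
0.9 pred y -0.18366615277019865 seen [ 0.5564 -0.1739  0.0827]
```

```bash
python3 -m inch '0.002 0 -0.01 0 0 0 1;0 0 -0.015 0 0 0 1;-0.01 0 0 0 0 0 1;-0.01 0 0 0 0 0 1;-0.004 0 0 0 0 0 1;0 0 0 0 0 0 1'|grep -v rot
```

```text
time: 22.72
tool_pos: [0.558, -0.1806, 0.1116]
contact_force: [0.1, -0.2, -0.8]
gripper_width: -0.001
```

```bash
python3 -m inch '0 0 0.008 0 0 0 1;-0.002 0 0.004 0 0 0 1;-0.002 0 0.004 0 0 0 1;-0.002 0 0.004 0 0 0 1;-0.002 0 0.004 0 0 0 1;0 0 0 0 0 0 1'|grep -v rot; python3 -m inch '-0.002 0 0.004 0 0 0 1;-0.002 0 0.004 0 0 0 1;-0.001 0 0.004 0 0 0 1;-0.001 0 0.004 0 0 0 1;0 0 0 0 0 0 1'|grep -v rot
```

```text
time: 23.22
tool_pos: [0.5585, -0.1899, 0.0897]
contact_force: [-3.6, -5.0, 6.1]
gripper_width: 0.0
time: 23.63
tool_pos: [0.5603, -0.1972, 0.075]
contact_force: [-0.9, -6.4, 8.9]
gripper_width: -0.002
```

```bash
python3 -m inch '0 0 0.004 0 0 0 1;0 0 0.004 0 0 0 1;0 0 0.003 0 0 0 1;0 0 0 0 0 0 1'|grep -v rot; python3 -m inch '0 0 0.002 0 0 0 1;0 0 0.001 0 0 0 1;0 0 0 0 0 0 1'|grep -v rot
python3 - <<'E'
from h import *
for n in ["wrist","scene"]: cv2.imwrite(f"pics/{n}13.png",grab_frame(n))
crop(cv2.imread("pics/scene13.png"),160,120,320,290,4,"s13")
E
```

```text
time: 23.97
tool_pos: [0.5615, -0.1983, 0.0654]
contact_force: [-0.6, -9.9, 10.9]
gripper_width: -0.0
time: 24.22
tool_pos: [0.5616, -0.1987, 0.0631]
contact_force: [-2.5, -11.6, 14.0]
gripper_width: -0.004
```

View pics/s13.png

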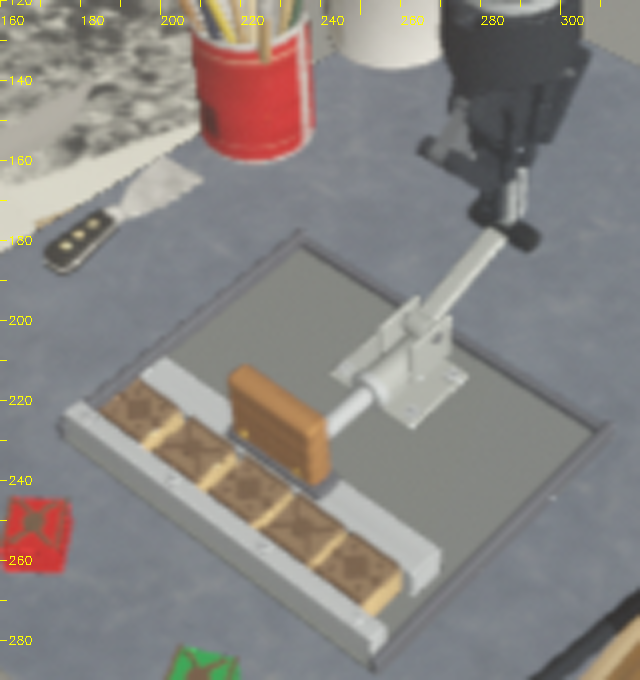

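View pics/wrist13.png

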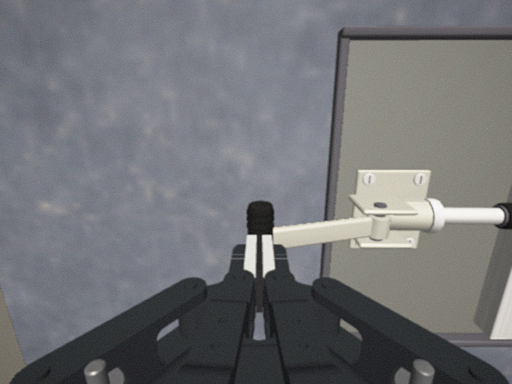

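```bash
for r in 1; do python3 -m inch '-0.001 0 0.001 0 0 0 1;-0.001 0 0.001 0 0 0 1;0 0 0 0 0 0 1'|grep -v rot; python3 -m inch '0 0 0.001 0 0 0 1;0 0 0 0 0 0 1'|grep -v rot; python3 -m inch '0 0 0.001 0 0 0 1;0 0 0 0 0 0 1'|grep -v rot;done
```

```text
time: 24.57
tool_pos: [0.5617, -0.1995, 0.0615]
contact_force: [-2.9, -7.3, 17.5]
gripper_width: 0.003
time: 24.73
tool_pos: [0.5617, -0.1995, 0.0613]
contact_force: [-5.7, -5.9, 21.9]
gripper_width: -0.001
time: 24.9
tool_pos: [0.5618, -0.1995, 0.0613]
contact_force: [-8.3, -6.0, 26.6]
gripper_width: -0.002
```

The lever is against its stop: z holds at 61.3 mm while the force rises. I lift off and check.

```bash
python3 -m inch '0 0 -0.006 0 0 0 1;0 0 -0.02 0 0 0 1;0 0 -0.03 0 0 0 1;0 0 -0.035 0 0 0 1;0 0 -0.035 0 0 0 1;0.03 -0.02 -0.01 0 0 0 1;0.03 -0.03 0 0 0 0 1;0.03 -0.03 0 0 0 0 1;0.03 -0.03 0 0 0 0 1;0 0 0 0 0 0 1'|grep -v rot
python3 - <<'E'
from h import *
import pickle
s=state();pickle.dump(camera_info("wrist"),open("w14.pkl","wb"))
for n in ["wrist","scene","top"]: cv2.imwrite(f"pics/{n}14.png",grab_frame(n))
crop(cv2.imread("pics/scene14.png"),160,140,320,290,5,"s14")
E
```

```text
time: 25.73
tool_pos: [0.4444, -0.073, 0.1872]
contact_force: [1.0, -0.5, -0.3]
gripper_width: -0.001
```

View pics/s14.png

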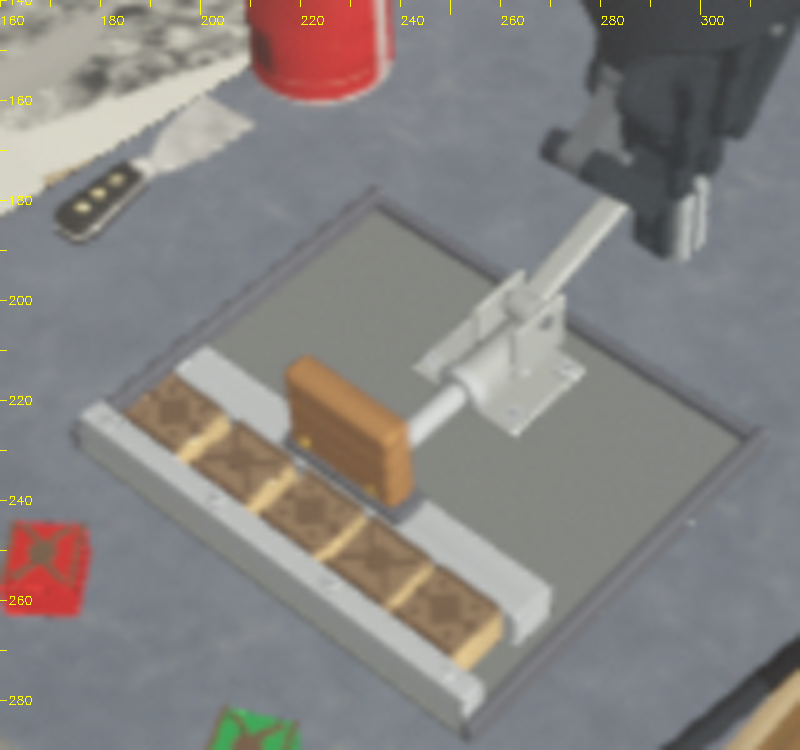

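View pics/wrist14.png

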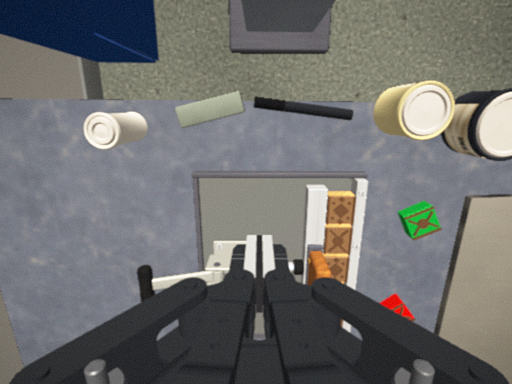

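View pics/top14.png

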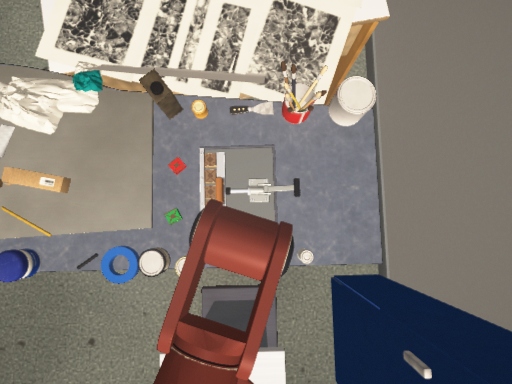

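```bash
python3 -m inch '-0.03 0 -0.025 0 0 0 1;-0.03 0 -0.025 0 0 0 1;-0.03 0 -0.025 0 0 0 1;-0.03 0 -0.02 0 0 0 1;-0.03 0 0 0 0 0 1;-0.03 0 0 0 0 0 1;-0.03 0 0 0 0 0 1;-0.03 0 0 0 0 0 1;-0.03 0 0 0 0 0 1;0 0 0 0 0 0 1'|grep -v rot
python3 - <<'E'
from h import *
t=grab_frame("top");cv2.imwrite("pics/top15.png",t);crop(t,190,140,310,245,5,"t15")
print(atz(camera_info("top"),[(297,187)],.054))
E
```

```text
time: 26.72
tool_pos: [0.4509, -0.3534, 0.2844]
contact_force: [-0.2, -0.3, -0.2]
gripper_width: -0.002
[[ 0.55740234 -0.19920759  0.054     ]]
```

View pics/t15.png

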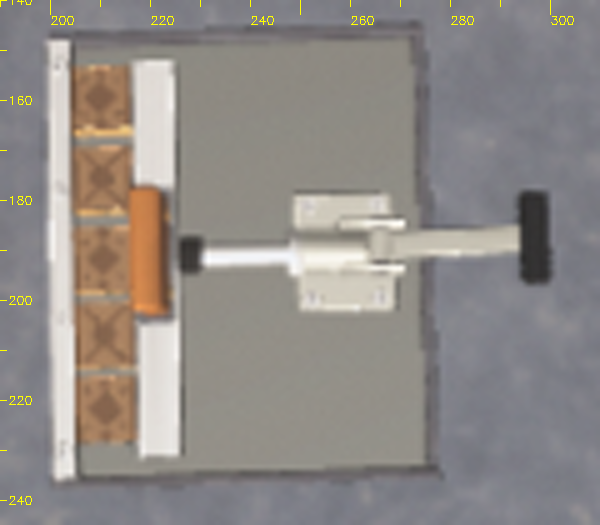

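View pics/top15.png

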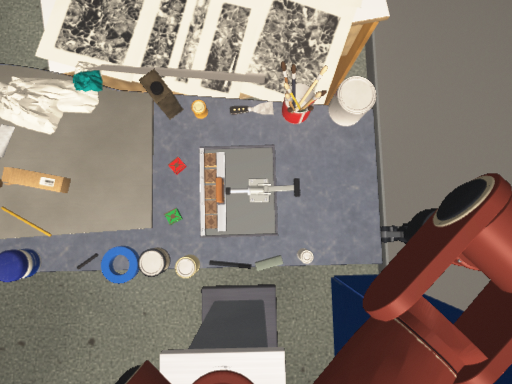

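All five blocks lie flush on the fence (column 205), the bar stands against them with the cap on it, the handle measures y = -0.199 (closed), and the bystanders have not moved. I hand in the job.

```bash
python3 -c "
from plant import *
print(job_done())"
```

```text
the job is handed in; nothing more can be done
None
```

The row is squared up and clamped, and the job is handed in at about 27 s of the 72 s. I stood the bar between the clamp and the row and pushed the blocks home, correcting the bar's angle by about 0.3° to even out the pressure along the row. I then pressed in steps, released the bar against the row, and swung the lever over with closed fingers.

**Last checks:**
- **Row:** the top view shows all five blocks flush on the fence, with the bar against them and the clamp cap on the bar.
- **Lever:** it is at its stop. The handle's height stayed at 61.3 mm while the force rose, and its measured tray y of about -174 mm is the closed position.
- **Other things:** nothing on the counter moved as far as the pictures show. The robot was touching nothing at hand-in, with the wrist force near zero.

**Not certain:** I could not measure the force on the fence itself. The wrist read 13 to 19 N during the press, held in steps of about 0.7 s. About 6 N of that was friction, so I estimate 13 to 15 N on the fence for at least half a second, and no averaged wrist reading reached 20 N; the highest single one was 19.6 N. Camera readings of the tray's angle differed by about 1°, so I set the final alignment by the measured twist at the wrist.

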